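Roll the rolling pin onto the strip of the pastry board

TASK

Clear the near part of the pastry board for the dough: push the rolling pin's top with the fingertips, so that it rolls away from you over the board, and stop it lying along the dark inlaid strip, centred over it. Only roll it: do not pick it up or tip it, keep the fingertips on its upper half, and do not let it run on past the strip. Leave it lying still, and leave the other things on the worktop alone.

Things in the scene. Friction and masses are not known exactly. Their poses are not given: they have to be found in the camera images.
- board: fixed flat pale wooden pastry board, 280 (its x, the rolling direction) x 240 (its y) x 12 thick, on the worktop (z = 0). Origin: centre of its underside; x points away from the robot (turned up to 0.25 rad left or right), z up. Friction of pin, board and fingers is about 0.6; rolling resistance is slight: let go at 50 mm/s the pin rolls 2 to 5 mm further.
- strip (a point): centre, on the board's top face (12 above the worktop), of the flush dark wooden strip inlaid across the board along its y: 20 wide, its centre line 60 beyond the board's centre, towards the far edge. Axes parallel to the board's. The pin starts 90 to 150 short of it, on the robot's side, parallel to it within 0.06 rad.
- pin: loose wooden rolling pin lying on the board across its x: barrel 48 in diameter, 166 long (132 of it straight), a thin handle at each end, 252 in all, one solid piece, about 0.4 kg. Origin: its centre, 36 above the worktop as it lies (top of barrel at 60). Its y axis runs along the pin; x and z turn with it. Fingertips pressed lightly on its top roll its centre half as far as they move.
- salt_shaker: salt shaker, 44 dia x 90 tall (mm); a loose bystander standing near the board, to be left alone. Origin: centre of its underside, z up.
- cinnamon_jar: small spice jar, 47 dia x 98 tall (mm); a loose bystander standing near the board, to be left alone. Origin: centre of its underside, z up.
- tray_glass_6: ribbed glass tumbler upside down, 69 dia x 104 tall (mm); a loose bystander standing near the board, to be left alone. Origin: centre of its underside, z up.

How it is judged:
By the outcome, as a careful person would: the job done as asked, in the order asked, and still so for the second after the job is handed in, with the robot touching nothing.
It also fails if it takes over 58 s, if anything falls off the work surface, if the arm or the gripper's body presses on something with over 40 N, if the wrist force passes 120 N, or if a joint passes its speed limit or range.

ROBOT

A 7-joint arm with a two-finger parallel gripper is mounted at the origin on a cart in front of the work surface, level with it; the furniture and walls round the work are solid. World frame = base frame: x ahead of the robot, y to its left, z up, the work surface at z = 0. Lengths are in m, angles in rad, forces in N, time in s.
With the tool pointing down it reaches from about 0.35 to 0.9 m from the base axis. Payload 7.2 kg.
Tool frame: the origin (TCP) lies at the very end of the fingers, on their centre line; the grasp point (between the pads) lies 19 mm behind it (ctrl.tcp_to_grasp is the distance from the TCP to the grasp point, in m); y points along the fingers, x is the direction in which the jaws open and shut, and the axes are right-handed (so a half turn about y gives the same grasp; the last joint's range is limited). The gripper opens to 85 mm and grips with 20 to 120 N. Pads are 22 mm wide; open, the fingers measure 114 mm over their backs; the gripper's body (76 mm by 85 mm) begins 54 mm behind the grasp point. The pads swing forward as they close: fully open they stand 13 mm farther back than shut.
Start: joints at [-1.296, 0.411, -0.013, 1.596, 0.006, 1.134, -0.082], TCP at [0.21, 0.589, 0.231] pointing down, gripper open.
Joint ranges: [-2.95, 2.95], [-0.29, 1.99], [-1.47, 1.44], [0.14, 2.54], [-1.03, 4.17], [0.13, 1.85], [-2.86, 2.86]. Speed limits (rad/s): [2.39, 2.39, 3.01, 3.01, 3.14, 3.14, 3.14].

INTERFACE

Orientations are given as a unit quaternion [x, y, z, w].
In Python, from workcell import ctrl, eyes, order gives the robot as it stands. The module is installed in compiled form; this text tells all that it offers.
- The arm moves only by the shell command python3 -m pendant 'ROWS' [FORCE]. ROWS is JSON, a list of rows, each an object with "translation": the shift along the tool's x, y, z in m, a list of three; "twist": the turn about the tool's y in degrees; "grip": the finger opening in m, from 0 to 0.0854. A call has 1 to 12 rows; each row shifts and turns the commanded pose from where the row before left it, along the tool's axes as they then stand; what a row does not reach is not made up. A row lasts 1/12 s, in which the tool goes at most 41.7 mm and 7.16 degrees, less where a joint would pass 70% of its speed; a pose out of reach is approached as far as the arm can. A call with a gripper value outside its range is refused whole. The fingers move at their own pace and stop on an object; FORCE is the grip in N (left out, the last holds). Time passes only in rows, so rows that do not move let the fingers close. It gives the time, the measured TCP pose, the force and the opening at its end, in the units of the state.
- ctrl.get_state(): the state, without advancing time (a new reading comes with each control period).
- eyes.snapshot(name): name is "scene" or "top" or "wrist"; returns a dict with "pixels" (480x640x3 uint8, red, green, blue), "fx", "fy", "cx", "cy" (pixels), "rvec" (rotation vector, rad) and "tvec" (3), from world to camera coordinates, as OpenCV has them; the wrist camera has in their place "T_tool_cam" (4x4, takes a point from camera to tool coordinates, whose origin is the TCP and whose axes are the tool frame's). Camera axes: x right, y down, z forward; pixel columns grow to the right and rows downward; lengths in m; the calibration is good to about 2 mm. The wrist camera is an equidistant fisheye: a pixel r from the principal point sees the ray r / f radians off the axis. A picture is of the moment at which its call begins: read the wrist's pose just before it. There is no depth.
- order.hand_in(): hands the job in, once; it reports no verdict.
The state is a dict: "clock": time; "joint_pos": joint angles; "joint_vel": joint speeds; "joint_efforts": joint torques, N m; "ee_pos": TCP position; "tool_rot": TCP orientation; "wrist_force": force on the tool from outside, world axes, zero at the start; "wrist_torque": the same for the moment, N m; "width": opening from 0.0 (shut) to 1.0 (fully open).
Only numpy, scipy, OpenCV 4.12 (cv2) and the standard library are available. Lean on these libraries where they do the work, as an engineer would, in place of code of your own. Each camera call takes 0.05 s, during which the arm holds its last target. There are 200 camera calls.

## Working session

There is one attempt and no reset: what is moved stays moved. The work goes in short steps, Python scripts to look and compute and a shell command to move; the robot and the scene stay as the last step left them, time stands still between calls to the robot, and variables do not carry over. Pictures are saved under pics/ and viewed, on a budget of 10 in all, crops included, one or two more only if the job needs it, and the job is handed in when it is done.

```bash
mkdir -p pics
cat > h.py <<'E'
import numpy as np, cv2
from workcell import ctrl, eyes, order
from scipy.spatial.transform import Rotation as R
def snap(n,f):
    s=eyes.snapshot(n); cv2.imwrite('pics/'+f,s['pixels'][:,:,::-1]); np.save('pics/'+f+'.npy',s,allow_pickle=True); return s
def load(f): return np.load('pics/'+f+'.npy',allow_pickle=True).item()
def cast(s,uv,z):
    M=cv2.Rodrigues(np.array(s['rvec'],float))[0]; t=np.array(s['tvec'],float).ravel()
    uv=np.atleast_2d(uv).astype(float)
    d=np.c_[(uv[:,0]-s['cx'])/s['fx'],(uv[:,1]-s['cy'])/s['fy'],np.ones(len(uv))]@M
    c=-M.T@t
    return c+d*((z-c[2])/d[:,2])[:,None]
def proj(s,P):
    M=cv2.Rodrigues(np.array(s['rvec'],float))[0]; t=np.array(s['tvec'],float).ravel()
    q=np.atleast_2d(P)@M.T+t
    return np.c_[s['fx']*q[:,0]/q[:,2]+s['cx'],s['fy']*q[:,1]/q[:,2]+s['cy']]
E
python3 - <<'E'
from h import *
for n in('top','scene'):
    s=snap(n,n+'0.png'); M=cv2.Rodrigues(np.array(s['rvec'],float))[0]; print(n,s['fx'],-M.T@np.array(s['tvec']).ravel())
st=ctrl.get_state(); print(st['ee_pos'],R.from_quat(st['tool_rot']).as_matrix().round(3),st['clock'],st['width'])
E
```

```text
top 580.3640184849421 [0.45687252 0.26363897 1.29800511]
scene 519.0396633985633 [ 0.24707005 -0.41389027  0.80493276]
[0.20995758 0.58821573 0.23053512] [[ 0.336 -0.    -0.942]
 [ 0.942 -0.001  0.336]
 [-0.001 -1.    -0.   ]] 0.1 0.9996263784672206
```

View pics/top0.png

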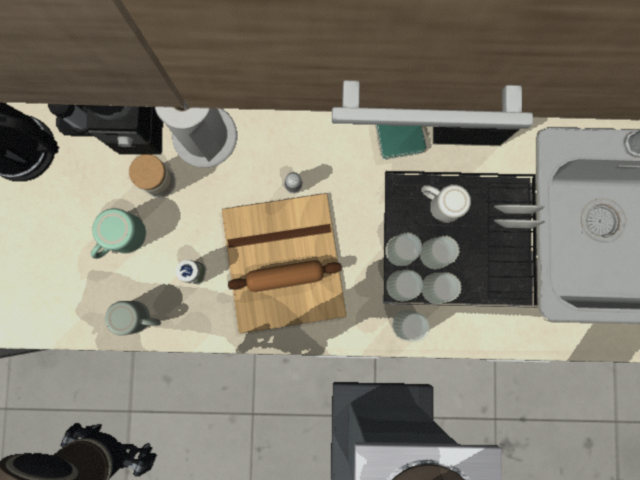

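View pics/scene0.png

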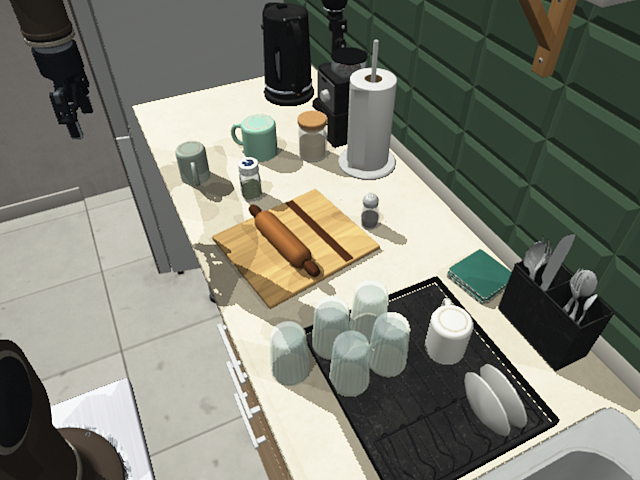

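The top view shows the pin at about (285,276), running from handle (237,284) to (333,268). The strip runs from (229,243) to (330,229), the board corners are about (223,208), (328,194), (345,318), (239,332), and the shaker is at (293,181), the jar at (188,270).

Run:
```python
from h import *
s=load('top0.png'); hsv=cv2.cvtColor(s['pixels'],cv2.COLOR_RGB2HSV)
for p in [(285,276),(280,236),(285,300),(200,220),(270,205)]: print(p,hsv[p[1],p[0]])
roi=np.zeros((480,640),np.uint8); cv2.fillConvexPoly(roi,np.array([(222,206),(329,192),(347,320),(238,334)]),255)
def big(m):
    n,l,st,c=cv2.connectedComponentsWithStats(m); i=1+np.argmax(st[1:,4]); return (l==i).astype(np.uint8)
dark=((hsv[:,:,2]<140)&(hsv[:,:,1]>110)&(hsv[:,:,0]<20)).astype(np.uint8)*(roi>0)
up=dark.copy(); up[255:]=0; lo=dark.copy(); lo[:256]=0
S=load('scene0.png')
for nm,m,z in(('strip',up,.012),('pin',lo,.036)):
    m=big(m); r=cv2.minAreaRect(cv2.findContours(m,0,2)[0][0]); b=cv2.boxPoints(r)
    P=cast(s,b,z); c=cast(s,r[0],z)[0]
    e=[np.linalg.norm(P[i]-P[i+1])*1000 for i in(0,1)]
    L=P[1]-P[0] if e[0]>e[1] else P[2]-P[1]
    print(nm,r,c.round(4),np.round(e,1),'normal ang',np.degrees(np.arctan(-L[0]/L[1])).round(2),'inscene',proj(S,c).round(1))
C=cast(s,[(223,208),(328,194),(345,318),(239,332)],.012); print(C.round(4),C.mean(0)); print(proj(S,C).round(0))
```

```text
(285, 276) [ 14 148 140]
(280, 236) [ 12 142  77]
(285, 300) [ 18 110 186]
(200, 220) [ 25  37 215]
(270, 205) [ 18 110 165]
strip ((279.2884826660156, 236.9423370361328), (16.081523895263672, 104.92213439941406), 78.69007110595703) [0.5971 0.3368 0.012 ] [233.6  36.2] normal ang 12.82 inscene [[316.  229.7]]
pin ((285.38397216796875, 274.11199951171875), (25.401735305786133, 110.01455688476562), 79.69515228271484) [0.5136 0.3198 0.036 ] [239.   55.4] normal ang 11.69 inscene [[283.6 238.5]]
[[0.6591 0.4644 0.012 ]
 [0.6968 0.2304 0.012 ]
 [0.4213 0.1872 0.012 ]
 [0.3859 0.4186 0.012 ]] [0.5407452  0.32513555 0.012     ]
[[317. 189.]
 [380. 247.]
 [267. 306.]
 [213. 236.]]
```

```bash
cat >> h.py <<'E'
def fitline(s,m,u0,u1,z,minn=5):
    # per-column (top camera) mid of mask -> world line at height z: returns (centre pt, normal angle deg), mean column height px
    pts=[];h=[]
    for u in range(u0,u1+1):
        v=np.where(m[:,u])[0]
        if len(v)>=minn: pts.append((u,(v.min()+v.max())/2)); h.append(v.max()-v.min()+1)
    P=cast(s,pts,z); vx,vy,x,y=cv2.fitLine(P[:,:2].astype(np.float32),cv2.DIST_HUBER,0,.001,.001).ravel()
    return np.array([x,y]),np.degrees(np.arctan(-vx/vy)),np.mean(h)
E
python3 - <<'E'
from h import *
s=load('top0.png'); px=s['pixels'].astype(int); hsv=cv2.cvtColor(s['pixels'],cv2.COLOR_RGB2HSV)
print('col285',[(v,tuple(hsv[v,285])) for v in range(255,300,2)]); print('col280',[(v,hsv[v,280,2]) for v in range(224,250)])
m=hsv[:,:,2]<115; m[:224]=0; m[250:]=0
print(fitline(s,m,240,320,.012))
m=(hsv[:,:,0]<=16)&(hsv[:,:,1]>125); m[:255]=0; m[300:]=0
print(fitline(s,m,256,314,.036))
b=np.array([(223,208),(328,194),(345,318),(239,332)])
cv2.imwrite('pics/crop0.png',cv2.resize(s['pixels'][185:340,210:360,::-1],None,fx=4,fy=3.8,interpolation=0)[:600,:800])
E
```

```text
col285 [(255, (np.uint8(18), np.uint8(109), np.uint8(196))), (257, (np.uint8(18), np.uint8(111), np.uint8(199))), (259, (np.uint8(18), np.uint8(111), np.uint8(189))), (261, (np.uint8(18), np.uint8(111), np.uint8(149))), (263, (np.uint8(19), np.uint8(110), np.uint8(97))), (265, (np.uint8(14), np.uint8(135), np.uint8(70))), (267, (np.uint8(13), np.uint8(153), np.uint8(90))), (269, (np.uint8(13), np.uint8(147), np.uint8(111))), (271, (np.uint8(14), np.uint8(146), np.uint8(126))), (273, (np.uint8(14), np.uint8(146), np.uint8(136))), (275, (np.uint8(13), np.uint8(145), np.uint8(141))), (277, (np.uint8(14), np.uint8(148), np.uint8(143))), (279, (np.uint8(14), np.uint8(147), np.uint8(144))), (281, (np.uint8(14), np.uint8(149), np.uint8(137))), (283, (np.uint8(14), np.uint8(147), np.uint8(127))), (285, (np.uint8(14), np.uint8(148), np.uint8(107))), (287, (np.uint8(17), np.uint8(114), np.uint8(141))), (289, (np.uint8(18), np.uint8(110), np.uint8(171))), (291, (np.uint8(18), np.uint8(110), np.uint8(172))), (293, (np.uint8(18), np.uint8(110), np.uint8(169))), (295, (np.uint8(18), np.uint8(113),
[... 188 characters left out ...]
t8(194)), (227, np.uint8(195)), (228, np.uint8(198)), (229, np.uint8(195)), (230, np.uint8(179)), (231, np.uint8(127)), (232, np.uint8(79)), (233, np.uint8(72)), (234, np.uint8(73)), (235, np.uint8(73)), (236, np.uint8(77)), (237, np.uint8(77)), (238, np.uint8(82)), (239, np.uint8(108)), (240, np.uint8(161)), (241, np.uint8(194)), (242, np.uint8(198)), (243, np.uint8(198)), (244, np.uint8(196)), (245, np.uint8(197)), (246, np.uint8(195)), (247, np.uint8(196)), (248, np.uint8(196)), (249, np.uint8(194))]
(array([0.60097015, 0.3352838 ], dtype=float32), np.float32(10.16536), np.float64(8.0))
(array([0.51029533, 0.32333133], dtype=float32), np.float32(10.706832), np.float64(21.694915254237287))
```

View pics/crop0.png

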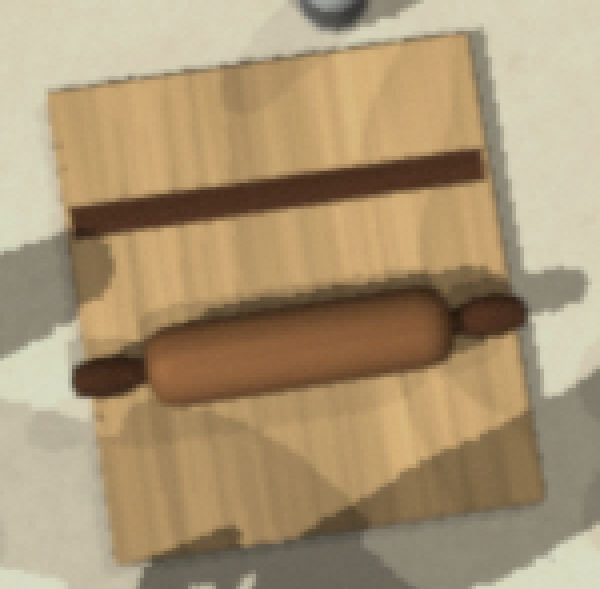

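The crop shows the pin nearly parallel to the strip and about 91 mm short of it. The board is turned by about 10°. I'll turn the tool so the jaws lie along the pin, then move over it.

```bash
python3 -m pendant '[{"translation":[0,0,0],"twist":-5.9,"grip":0.06},{"translation":[0,0,0],"twist":-5.9,"grip":0.06},{"translation":[0,0,0],"twist":-5.9,"grip":0.06},{"translation":[0,0,0],"twist":-5.9,"grip":0.06},{"translation":[0,0,0],"twist":-5.9,"grip":0.06},{"translation":[0,0,0],"twist":0,"grip":0.06}]' 20; python3 -m pendant '[{"translation":[-0.026,0,-0.02],"twist":0,"grip":0.06},{"translation":[-0.026,0,-0.02],"twist":0,"grip":0.06},{"translation":[-0.026,0,-0.02],"twist":0,"grip":0.06},{"translation":[-0.026,0,-0.02],"twist":0,"grip":0.06},{"translation":[-0.026,0,-0.02],"twist":0,"grip":0.06},{"translation":[-0.026,0,-0.02],"twist":0,"grip":0.06},{"translation":[-0.026,0,-0.02],"twist":0,"grip":0.06},{"translation":[-0.026,0,-0.02],"twist":0,"grip":0.06},{"translation":[-0.026,0,-0.02],"twist":0,"grip":0.06},{"translation":[-0.026,0,-0.02],"twist":0,"grip":0.06},{"translation":[-0.026,0,-0.02],"twist":0,"grip":0.06},{"translation":[-0.026,0,-0.02],"twist":0,"grip":0.06}]'
cat > go.py <<'E'
from h import *
import sys
# remaining shift in tool axes to world target (x y z)
st=ctrl.get_state(); M=R.from_quat(st['tool_rot']).as_matrix()
print('t',st['clock'],'tcp',np.round(st['ee_pos'],4),'F',np.round(st['wrist_force'],1),'w',round(st['width'],3))
print('x_tool ang',np.degrees(np.arctan2(-M[0,0],M[1,0])).round(2),'tilt',M[2].round(3))
if len(sys.argv)>1: print('shift',(M.T@(np.array(list(map(float,sys.argv[1:4])))-st['ee_pos'])).round(4))
E
python3 go.py 0.502 0.322 0.10
```

```text
clock: 0.6
ee_pos: [0.2101, 0.5883, 0.2308]
tool_rot: [-0.454, -0.542, 0.542, 0.454]
wrist_force: [-0.3, -0.3, 0.3]
width: 0.703
clock: 1.6
ee_pos: [0.5009, 0.321, 0.2312]
tool_rot: [-0.456, -0.54, 0.54, 0.456]
wrist_force: [0.1, -0.5, -0.0]
width: 0.704
t 1.6 tcp [0.5009 0.321  0.2312] F [ 0.1 -0.5 -0. ] w 0.704
x_tool ang 9.64 tilt [ 0. -1.  0.]
shift [ 0.0008  0.1312 -0.0013]
```

```bash
python3 -m pendant '[{"translation":[0,0.03,0],"twist":0,"grip":0.06},{"translation":[0,0.03,0],"twist":0,"grip":0.06},{"translation":[0,0.03,0],"twist":0,"grip":0.06},{"translation":[0,0.03,0],"twist":0,"grip":0.06},{"translation":[0,0.02,0],"twist":0,"grip":0.06},{"translation":[0,0,0],"twist":0,"grip":0.06}]' >/dev/null; python3 go.py; python3 -c "
from h import *
s=snap('wrist','w1.png'); print(s['T_tool_cam'],s['fx'],s['cx'],s['cy'])
s=snap('scene','s1.png'); cv2.imwrite('pics/s1c.png',cv2.resize(s['pixels'][120:320,180:400,::-1],None,fx=3,fy=3)) "
```

```text
t 2.1 tcp [0.4973 0.3205 0.0867] F [-1.8 -0.6  0.1] w 0.705
x_tool ang 9.68 tilt [-0.004 -1.     0.007]
[[ 9.99999449e-01 -1.77417728e-04 -1.03446374e-03 -1.44739833e-04]
 [ 9.48489159e-04 -2.69255304e-01  9.63068368e-01 -1.42355681e-01]
 [-4.49400249e-04 -9.63068819e-01 -2.69254988e-01  6.79453755e-02]
 [ 0.00000000e+00  0.00000000e+00  0.00000000e+00  1.00000000e+00]] 371.64829954431775 323.8058208738833 238.0629421891639
```

View pics/w1.png

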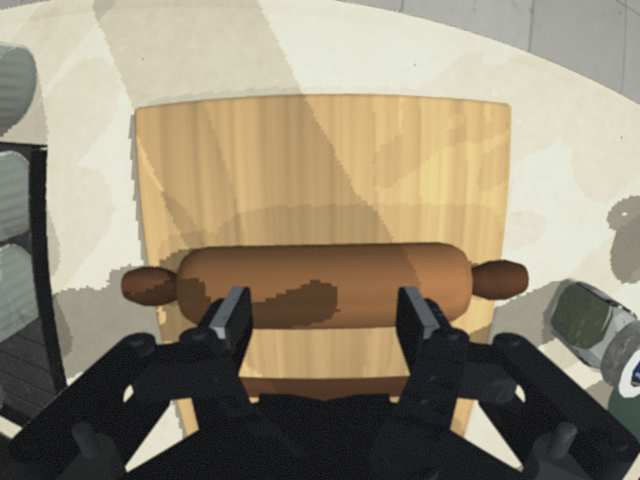

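View pics/s1c.png

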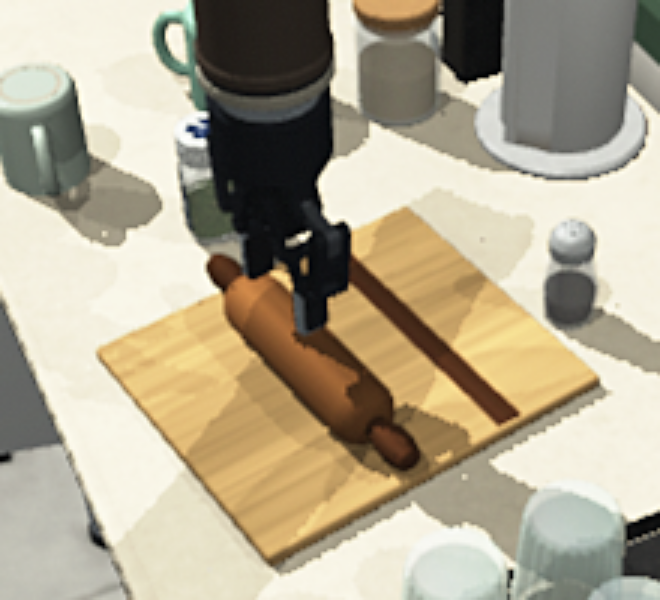

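The wrist view puts the pin level and centred on the jaws (columns 180–470). Its axis is about 14 mm ahead of the TCP, which agrees with the top camera. Next I'll go down to light contact.

```bash
python3 -m pendant '[{"translation":[0,0.01,-0.005],"twist":0,"grip":0.06},{"translation":[0,0.01,0],"twist":0,"grip":0.06},{"translation":[0,0,0],"twist":0,"grip":0.06},{"translation":[0,0,0],"twist":0,"grip":0.06}]' ; python3 go.py; python3 -m pendant '[{"translation":[0,0.003,0],"twist":0,"grip":0.06},{"translation":[0,0,0],"twist":0,"grip":0.06}]' ; python3 -m pendant '[{"translation":[0,0.003,0],"twist":0,"grip":0.06},{"translation":[0,0,0],"twist":0,"grip":0.06}]'; python3 go.py
```

```text
clock: 2.53
ee_pos: [0.5048, 0.3231, 0.0711]
tool_rot: [-0.455, -0.541, 0.541, 0.455]
wrist_force: [-0.5, -0.3, -0.3]
width: 0.707
t 2.5333 tcp [0.5048 0.3231 0.0711] F [-0.5 -0.3 -0.3] w 0.707
x_tool ang 9.84 tilt [-0. -1.  0.]
clock: 2.7
ee_pos: [0.5049, 0.3232, 0.0683]
tool_rot: [0.455, 0.541, -0.541, -0.455]
wrist_force: [-0.2, -0.6, -0.3]
width: 0.704
clock: 2.87
ee_pos: [0.5047, 0.3231, 0.065]
tool_rot: [-0.455, -0.541, 0.541, 0.455]
wrist_force: [-0.3, 0.9, 0.5]
width: 0.702
t 2.8667 tcp [0.5047 0.3231 0.065 ] F [-0.3  0.9  0.5] w 0.702
x_tool ang 9.86 tilt [-0. -1.  0.]
```

```bash
python3 -m pendant '[{"translation":[0,0,0.003],"twist":0,"grip":0.06},{"translation":[0,0.003,0],"twist":0,"grip":0.06},{"translation":[0,0,0],"twist":0,"grip":0.06}]' | sed -n '2p;4p' ; python3 -m pendant '[{"translation":[0,0.002,0],"twist":0,"grip":0.06},{"translation":[0,0,0],"twist":0,"grip":0.06}]' | sed -n '2p;4p'; python3 -m pendant '[{"translation":[0,0.001,0],"twist":0,"grip":0.06},{"translation":[0,0,0],"twist":0,"grip":0.06}]'| sed -n '2p;4p'
```

```text
ee_pos: [0.5015, 0.3226, 0.0619]
wrist_force: [-0.8, 0.7, 0.5]
ee_pos: [0.5018, 0.3226, 0.06]
wrist_force: [0.1, 0.1, 0.0]
ee_pos: [0.5019, 0.3226, 0.0591]
wrist_force: [-0.4, -0.4, -0.1]
```

```bash
for i in 1 2 ; do :; done; python3 -m pendant '[{"translation":[0,0.001,0],"twist":0,"grip":0.06},{"translation":[0,0,0],"twist":0,"grip":0.06}]' | sed -n '2p;4p' ; python3 -m pendant '[{"translation":[0,0.001,0],"twist":0,"grip":0.06},{"translation":[0,0,0],"twist":0,"grip":0.06}]' | sed -n '2p;4p'; python3 -m pendant '[{"translation":[0,0.001,0],"twist":0,"grip":0.06},{"translation":[0,0,0],"twist":0,"grip":0.06}]'| sed -n '2p;4p'
```

```text
ee_pos: [0.5019, 0.3227, 0.0581]
wrist_force: [-0.0, -0.4, -0.1]
ee_pos: [0.5019, 0.3227, 0.0571]
wrist_force: [-0.5, 1.1, -1.3]
ee_pos: [0.5019, 0.3226, 0.0561]
wrist_force: [-0.0, -0.4, -0.0]
```

```bash
python3 -m pendant '[{"translation":[0,0.001,0],"twist":0,"grip":0.06},{"translation":[0,0,0],"twist":0,"grip":0.06}]' | sed -n '2p;4p' ; python3 -m pendant '[{"translation":[0,0.001,0],"twist":0,"grip":0.06},{"translation":[0,0,0],"twist":0,"grip":0.06}]' | sed -n '2p;4p'; python3 -m pendant '[{"translation":[0,0.001,0],"twist":0,"grip":0.06},{"translation":[0,0,0],"twist":0,"grip":0.06}]'| sed -n '2p;4p'
```

```text
ee_pos: [0.5019, 0.3226, 0.0551]
wrist_force: [-0.8, 0.2, -0.2]
ee_pos: [0.5026, 0.3228, 0.0549]
wrist_force: [0.0, 0.3, 2.8]
ee_pos: [0.5034, 0.323, 0.0547]
wrist_force: [1.0, -1.9, 9.3]
```

Contact is at TCP z ≈ 0.055 with about 9 N. First rolling stroke:

```bash
python3 -m pendant '[{"translation":[0,0,-0.002],"twist":0,"grip":0.06},{"translation":[0,0,-0.004],"twist":0,"grip":0.06},{"translation":[0,0,-0.004],"twist":0,"grip":0.06},{"translation":[0,0,-0.004],"twist":0,"grip":0.06},{"translation":[0,0,-0.004],"twist":0,"grip":0.06},{"translation":[0,0,-0.004],"twist":0,"grip":0.06},{"translation":[0,0,-0.003],"twist":0,"grip":0.06},{"translation":[0,0,-0.002],"twist":0,"grip":0.06},{"translation":[0,0,-0.001],"twist":0,"grip":0.06},{"translation":[0,0,0],"twist":0,"grip":0.06},{"translation":[0,0,0],"twist":0,"grip":0.06}]'; python3 go.py
cat > pin.py <<'E'
from h import *
import sys
# pin axis ahead of TCP from wrist tangent rows near centre column; offset to strip using tool frame
st=ctrl.get_state(); s=snap('wrist',sys.argv[1]); M=R.from_quat(st['tool_rot']).as_matrix(); T=np.array(s['T_tool_cam'])
hsv=cv2.cvtColor(s['pixels'],cv2.COLOR_RGB2HSV)
strip=np.array([.601,.3353]); n=np.array([np.cos(np.radians(9.9)),np.sin(np.radians(9.9))])
for u in (290,324,360):
    col=hsv[:,u]; ok=(col[:,0]<=16)&(col[:,1]>125)&(np.arange(480)<390)
    n_,l,sg,_=cv2.connectedComponentsWithStats(ok.astype(np.uint8)[:,None]); i=1+np.argmax(sg[1:,4]); v=np.array([sg[i,1],sg[i,1]+sg[i,3]-1])
    x=(u-s['cx'])/s['fx']; th=(v-s['cy'])/s['fy']
    def ray(y): 
        r=np.hypot(x,y); d=np.array([x/r*np.sin(r),y/r*np.sin(r),np.cos(r)]); return M@T[:3,:3]@d
    d=ray(th[0])+ray(th[1]); c=np.array(st['ee_pos'])+M@T[:3,3]; P=c+d*(.036-c[2])/d[2]
    print(u,v,'pin',P.round(4),'to strip mm',((strip-P[:2])@n*1000).round(1),'ahead of tcp',((P-st['ee_pos'])[:2]@n*1000).round(1))
E
python3 pin.py w2.png
```

```text
clock: 5.37
ee_pos: [0.531, 0.3283, 0.0549]
tool_rot: [0.456, 0.542, -0.54, -0.455]
wrist_force: [-0.7, -0.3, 10.1]
width: 0.703
t 5.3667 tcp [0.531  0.3283 0.0549] F [-0.7 -0.3 10.1] w 0.703
x_tool ang 9.85 tilt [ 0.001 -1.    -0.003]
290 [243 315] pin [0.5309 0.3118 0.036 ] to strip mm 73.1 ahead of tcp -2.9
324 [226 311] pin [0.523  0.3267 0.036 ] to strip mm 78.4 ahead of tcp -8.2
360 [226 298] pin [0.517  0.3425 0.036 ] to strip mm 81.5 ahead of tcp -11.3
```

Fingers moved 28 mm and the pin rolled about 14 mm, as expected. Next cycle: lift, step back, press again, stroke.

```bash
python3 -m pendant '[{"translation":[0,-0.006,0],"twist":0,"grip":0.06},{"translation":[0,-0.006,0],"twist":0,"grip":0.06},{"translation":[0,0,0.009],"twist":0,"grip":0.06},{"translation":[0,0,0.009],"twist":0,"grip":0.06},{"translation":[0,0,0],"twist":0,"grip":0.06},{"translation":[0,0.006,0],"twist":0,"grip":0.06},{"translation":[0,0.004,0],"twist":0,"grip":0.06},{"translation":[0,0.002,0],"twist":0,"grip":0.06},{"translation":[0,0,0],"twist":0,"grip":0.06},{"translation":[0,0,0],"twist":0,"grip":0.06}]'; python3 pin.py w3.png
```

```text
clock: 6.25
ee_pos: [0.513, 0.3248, 0.0541]
tool_rot: [0.456, 0.542, -0.54, -0.455]
wrist_force: [-0.8, -0.8, 9.7]
width: 0.706
290 [268 315] pin [0.5189 0.3092 0.036 ] to strip mm 85.4 ahead of tcp 3.1
324 [273 303] pin [0.5143 0.3247 0.036 ] to strip mm 87.2 ahead of tcp 1.3
360 [343 356] pin [0.5452 0.3487 0.036 ] to strip mm 52.7 ahead of tcp 35.8
```

View pics/w3.png

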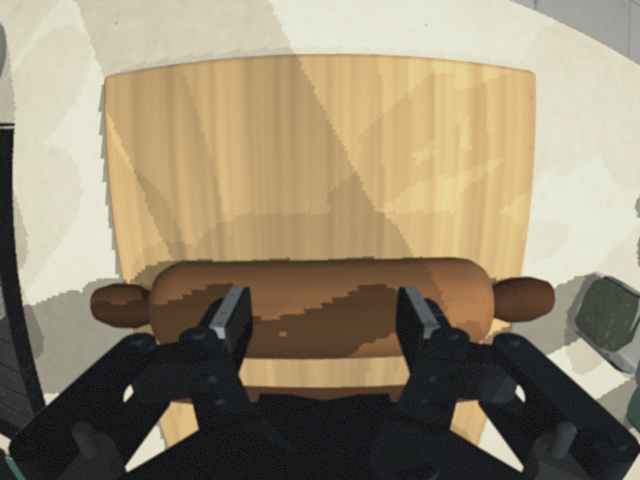

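```bash
python3 -c "
import cv2
h=cv2.cvtColor(cv2.imread('pics/w3.png'),cv2.COLOR_BGR2HSV)
for v in range(215,330,4): print(v,h[v,324],h[v,290])"
```

```text
215 [ 18 102 180] [ 17 103 176]
219 [ 18 105 177] [ 18 106 173]
223 [ 18 102 178] [ 18 105 177]
227 [ 18 105 179] [ 18 102 180]
231 [ 19 105 179] [ 19 103 176]
235 [ 19 105 180] [ 18 104 176]
239 [ 18 105 183] [ 18 104 179]
243 [ 18 104 179] [ 18 103 180]
247 [ 18 102 182] [ 18 107 179]
251 [ 19 102 178] [ 19 103 178]
255 [ 18 102 180] [ 18 105 178]
259 [ 19 103 151] [ 18 104 145]
263 [ 12 133  75] [ 11 116  77]
267 [ 13 136  92] [ 14 125  90]
271 [ 14 129 101] [ 14 139  99]
275 [ 14 127 108] [ 14 136 103]
279 [ 14 132 112] [ 14 134 110]
283 [ 15 140 115] [ 14 128 120]
287 [ 15 135 123] [ 15 132 120]
291 [ 14 139 130] [ 14 133 128]
295 [ 13 131 136] [ 14 137 130]
299 [ 14 139 138] [ 14 139 127]
303 [ 13 133  88] [ 14 139 132]
307 [ 13 137  78] [ 13 133 138]
311 [ 13 120  85] [ 14 134 141]
315 [ 16 132  87] [ 13 135  89]
319 [ 14 123  87] [ 12 130  86]
323 [ 15 132  87] [ 14 132  89]
327 [ 13 139  88] [ 13 119  88]
```

Rows 260–357 are the barrel, level and evenly between the fingers; the fingertips sit just behind its top. I'll switch to the barrel's near-edge tangent, which is robust against the shadows.

```bash
cat > pin.py <<'E'
from h import *
import sys
st=ctrl.get_state(); s=snap('wrist',sys.argv[1]); M=R.from_quat(st['tool_rot']).as_matrix(); T=np.array(s['T_tool_cam'])
hsv=cv2.cvtColor(s['pixels'],cv2.COLOR_RGB2HSV).astype(float)
a=np.radians(9.9); n=np.array([np.cos(a),np.sin(a)]); strip=np.array([.601,.3353])
c=np.array(st['ee_pos'])+M@T[:3,3]; r=[]
for u0 in(265,305,345):
    H=hsv[:,u0:u0+35,0].mean(1)
    v=next(k for k in range(120,420) if (H[k:k+8]<16.3).all())-.5
    x=(u0+17-s['cx'])/s['fx'];y=(v-s['cy'])/s['fy'];q=np.hypot(x,y)
    d=M@T[:3,:3]@np.array([x/q*np.sin(q),y/q*np.sin(q),np.cos(q)])
    t=-(d[:2]@n)/d[2]; ax=c[:2]@n+(c[2]-.036)*t+.024*np.hypot(1,t)
    r.append((v,((strip@n-ax)*1000).round(1),((ax-np.array(st['ee_pos'])[:2]@n)*1000).round(1)))
print('t',st['clock'],'(row, to strip mm, ahead of tcp mm)',*r,'F',np.round(st['wrist_force'],1))
E
python3 pin.py w4.png
```

```text
t 6.3 (row, to strip mm, ahead of tcp mm) (260.5, np.float64(75.4), np.float64(13.0)) (260.5, np.float64(75.5), np.float64(13.0)) (259.5, np.float64(75.9), np.float64(12.6)) F [-0.3 -1.1 10.6]
```

```bash
python3 -m pendant '[{"translation":[0,0,-0.002],"twist":0,"grip":0.06},{"translation":[0,0,-0.004],"twist":0,"grip":0.06},{"translation":[0,0,-0.005],"twist":0,"grip":0.06},{"translation":[0,0,-0.005],"twist":0,"grip":0.06},{"translation":[0,0,-0.005],"twist":0,"grip":0.06},{"translation":[0,0,-0.005],"twist":0,"grip":0.06},{"translation":[0,0,-0.005],"twist":0,"grip":0.06},{"translation":[0,0,-0.004],"twist":0,"grip":0.06},{"translation":[0,0,-0.003],"twist":0,"grip":0.06},{"translation":[0,0,-0.002],"twist":0,"grip":0.06},{"translation":[0,0,0],"twist":0,"grip":0.06},{"translation":[0,0,0],"twist":0,"grip":0.06}]'|grep ee_; python3 pin.py w5.png;  python3 -m pendant '[{"translation":[0,-0.006,0],"twist":0,"grip":0.06},{"translation":[0,-0.006,0],"twist":0,"grip":0.06},{"translation":[0,0,0.009],"twist":0,"grip":0.06},{"translation":[0,0,0.009],"twist":0,"grip":0.06},{"translation":[0,0,0],"twist":0,"grip":0.06},{"translation":[0,0.006,0],"twist":0,"grip":0.06},{"translation":[0,0.004,0],"twist":0,"grip":0.06},{"translation":[0,0.002,0],"twist":0,"grip":0.06},{"translation":[0,0,0],"twist":0,"grip":0.06},{"translation":[0,0,0],"twist":0,"grip":0.06}]'|grep ee_; python3 pin.py w6.png
```

```text
ee_pos: [0.5533, 0.3324, 0.0548]
t 7.35 (row, to strip mm, ahead of tcp mm) (218.5, np.float64(54.8), np.float64(-7.3)) (217.5, np.float64(55.2), np.float64(-7.7)) (217.5, np.float64(55.3), np.float64(-7.7)) F [ 0.5  0.6 11.9]
ee_pos: [0.5351, 0.3286, 0.0545]
t 8.2333 (row, to strip mm, ahead of tcp mm) (256.5, np.float64(55.0), np.float64(11.1)) (256.5, np.float64(55.0), np.float64(11.1)) (255.5, np.float64(55.4), np.float64(10.7)) F [ 0.  -1.4 11.1]
```

Working cleanly: no movement on lift, no yaw. Two more cycles, leaving the rest for a fine final stroke.

```bash
python3 -m pendant '[{"translation":[0,0,-0.002],"twist":0,"grip":0.06},{"translation":[0,0,-0.004],"twist":0,"grip":0.06},{"translation":[0,0,-0.005],"twist":0,"grip":0.06},{"translation":[0,0,-0.005],"twist":0,"grip":0.06},{"translation":[0,0,-0.005],"twist":0,"grip":0.06},{"translation":[0,0,-0.005],"twist":0,"grip":0.06},{"translation":[0,0,-0.005],"twist":0,"grip":0.06},{"translation":[0,0,-0.004],"twist":0,"grip":0.06},{"translation":[0,0,-0.003],"twist":0,"grip":0.06},{"translation":[0,0,-0.002],"twist":0,"grip":0.06},{"translation":[0,0,0],"twist":0,"grip":0.06},{"translation":[0,0,0],"twist":0,"grip":0.06}]'|grep ee_; python3 pin.py w7.png;  python3 -m pendant '[{"translation":[0,-0.006,0],"twist":0,"grip":0.06},{"translation":[0,-0.006,0],"twist":0,"grip":0.06},{"translation":[0,0,0.009],"twist":0,"grip":0.06},{"translation":[0,0,0.011],"twist":0,"grip":0.06},{"translation":[0,0,0],"twist":0,"grip":0.06},{"translation":[0,0.006,0],"twist":0,"grip":0.06},{"translation":[0,0.004,0],"twist":0,"grip":0.06},{"translation":[0,0.002,0],"twist":0,"grip":0.06},{"translation":[0,0,0],"twist":0,"grip":0.06},{"translation":[0,0,0],"twist":0,"grip":0.06}]'|grep ee_; python3 pin.py w8.png
```

```text
ee_pos: [0.5748, 0.3361, 0.0547]
t 9.2833 (row, to strip mm, ahead of tcp mm) (215.5, np.float64(34.4), np.float64(-8.8)) (214.5, np.float64(34.8), np.float64(-9.2)) (213.5, np.float64(35.3), np.float64(-9.6)) F [ 0.9  1.  11. ]
ee_pos: [0.5551, 0.3319, 0.0545]
t 10.1667 (row, to strip mm, ahead of tcp mm) (256.5, np.float64(34.7), np.float64(11.1)) (256.5, np.float64(34.7), np.float64(11.1)) (255.5, np.float64(35.1), np.float64(10.7)) F [-0.8 -0.7 10.4]
```

```bash
python3 -m pendant '[{"translation":[0,0,-0.002],"twist":0,"grip":0.06},{"translation":[0,0,-0.004],"twist":0,"grip":0.06},{"translation":[0,0,-0.005],"twist":0,"grip":0.06},{"translation":[0,0,-0.005],"twist":0,"grip":0.06},{"translation":[0,0,-0.005],"twist":0,"grip":0.06},{"translation":[0,0,-0.005],"twist":0,"grip":0.06},{"translation":[0,0,-0.005],"twist":0,"grip":0.06},{"translation":[0,0,-0.003],"twist":0,"grip":0.06},{"translation":[0,0,-0.002],"twist":0,"grip":0.06},{"translation":[0,0,0],"twist":0,"grip":0.06},{"translation":[0,0,0],"twist":0,"grip":0.06}]'|grep ee_; python3 pin.py w9.png
```

```text
ee_pos: [0.5909, 0.3388, 0.0548]
t 11.1333 (row, to strip mm, ahead of tcp mm) (219.5, np.float64(16.2), np.float64(-6.8)) (218.5, np.float64(16.6), np.float64(-7.2)) (217.5, np.float64(17.1), np.float64(-7.7)) F [ 0.1 -0.2 11. ]
```

About 17 mm left. I'll clear the arm and check remaining distance with the overhead camera.

```bash
python3 -m pendant '[{"translation":[0,-0.01,0],"twist":0,"grip":0.06},{"translation":[0,-0.03,0],"twist":0,"grip":0.06},{"translation":[0,-0.04,0],"twist":0,"grip":0.06},{"translation":[0,-0.04,0],"twist":0,"grip":0.06},{"translation":[-0.04,-0.03,0],"twist":0,"grip":0.06},{"translation":[-0.04,0,0],"twist":0,"grip":0.06},{"translation":[-0.04,0,0],"twist":0,"grip":0.06},{"translation":[-0.04,0,0],"twist":0,"grip":0.06},{"translation":[-0.04,0,0],"twist":0,"grip":0.06},{"translation":[-0.04,0,0],"twist":0,"grip":0.06},{"translation":[-0.03,0,0],"twist":0,"grip":0.06},{"translation":[0,0,0],"twist":0,"grip":0.06}]'|grep ee_
cat > top.py <<'E'
from h import *
import sys
s=snap('top',sys.argv[1]); hsv=cv2.cvtColor(s['pixels'],cv2.COLOR_RGB2HSV)
cv2.imwrite('pics/c_'+sys.argv[1],cv2.resize(s['pixels'][185:340,210:360,::-1],None,fx=4,fy=3.8,interpolation=0))
m=((hsv[:,:,0]<=16)&(hsv[:,:,1]>122)).astype(np.uint8); m[:200]=0
m[320:]=0
for u in (255,270,285,300): print(u,[(int(v),*map(int,hsv[v,u])) for v in range(228,272,2)])
E
python3 top.py t1.png
```

```text
ee_pos: [0.6349, 0.0681, 0.1983]
255 [(228, 18, 109, 202), (230, 18, 110, 199), (232, 18, 109, 171), (234, 17, 113, 144), (236, 13, 158, 58), (238, 13, 152, 94), (240, 13, 147, 116), (242, 14, 146, 131), (244, 14, 144, 145), (246, 13, 145, 153), (248, 14, 145, 163), (250, 14, 146, 154), (252, 14, 146, 140), (254, 13, 145, 128), (256, 14, 151, 110), (258, 17, 119, 139), (260, 18, 109, 191), (262, 18, 111, 193), (264, 18, 109, 197), (266, 18, 111, 198), (268, 18, 110, 215), (270, 18, 110, 214)]
270 [(228, 18, 108, 181), (230, 17, 110, 156), (232, 18, 114, 87), (234, 14, 156, 62), (236, 13, 149, 99), (238, 14, 145, 116), (240, 13, 146, 136), (242, 13, 146, 145), (244, 13, 145, 157), (246, 13, 146, 161), (248, 14, 146, 148), (250, 14, 148, 136), (252, 14, 147, 123), (254, 13, 146, 108), (256, 17, 117, 142), (258, 18, 112, 180), (260, 18, 111, 179), (262, 18, 111, 177), (264, 17, 111, 181), (266, 18, 110, 193), (268, 17, 111, 198), (270, 18, 108, 200)]
285 [(228, 18, 110, 163), (230, 17, 116, 81), (232, 13, 159, 72), (234, 13, 148, 102), (236, 13, 145, 116), (238, 14, 146, 136), (240, 14, 147, 146), (242, 14, 148, 157), (244, 13, 144, 158), (246, 13, 146, 145), (248, 14, 147, 135), (250, 13, 145, 121), (252, 14, 140, 109), (254, 18, 111, 181), (256, 18, 109, 188), (258, 18, 110, 190), (260, 18, 109, 190), (262, 18, 109, 197), (264, 18, 108, 205), (266, 17, 109, 205), (268, 18, 109, 205), (270, 18, 110, 202)]
300 [(228, 16, 127, 70), (230, 13, 150, 80), (232, 13, 148, 102), (234, 14, 143, 116), (236, 13, 147, 135), (238, 14, 148, 145), (240, 14, 147, 158), (242, 13, 146, 154), (244, 13, 149, 142), (246, 13, 148, 131), (248, 13, 148, 117), (250, 15, 133, 115), (252, 18, 111, 191), (254, 18, 108, 198), (256, 18, 109, 198), (258, 18, 110, 199), (260, 18, 108, 212), (262, 18, 110, 213), (264, 18, 110, 213), (266, 18, 109, 211), (268, 18, 110, 208), (270, 18, 110, 207)]
```

View pics/c_t1.png

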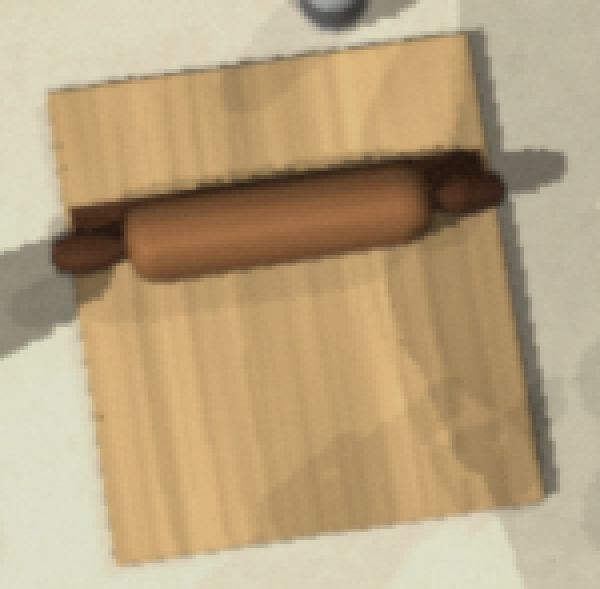

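The crop shows the pin parallel to the strip and just short of it. I'll measure it sub-pixel, using the near-edge tangent in the top images before and after.

```bash
cat > meas.py <<'E'
from h import *
import sys
def cross(f,lvl,vs):   # first subpixel crossing of lvl going through rows vs
    for a,b in zip(vs[:-1],vs[1:]):
        if (f[a]-lvl)*(f[b]-lvl)<=0 and f[a]!=f[b]: return a+(lvl-f[a])/(f[b]-f[a])*(b-a)
def line(P): 
    vx,vy,x,y=cv2.fitLine(P[:,:2].astype(np.float32),cv2.DIST_HUBER,0,.001,.001).ravel(); a=np.arctan(-vx/vy); return np.array([x,y]),a
s0=load('top0.png'); V=s0['pixels'].max(2).astype(float); us=range(242,320)
def edge(vs_of): return np.array([(u,cross(V[:,u],135,vs_of(u))) for u in us])
mid=lambda u:int(round(236-(u-280)*.138))
lo=edge(lambda u:range(mid(u),mid(u)+9)); hi=edge(lambda u:range(mid(u),mid(u)-9,-1))
L1,a1=line(cast(s0,lo,.012)); L2,a2=line(cast(s0,hi,.012)); a=(a1+a2)/2; n=np.array([np.cos(a),np.sin(a)])
S=(L1+L2)/2@n; print('strip angle',np.degrees([a1,a2]).round(2),'width',((L2-L1)@n*1000).round(1),'centre line',S.round(4))
M=cv2.Rodrigues(np.array(s0['rvec'],float))[0]; c=-M.T@np.array(s0['tvec'],float).ravel()
def pin(f):
    s=load(f); sat=cv2.cvtColor(s['pixels'],cv2.COLOR_RGB2HSV)[:,:,1].astype(float); p=[];q=[]
    for u in range(254,310):
        v0=next(v for v in range(320,215,-1) if sat[v-6:v,u].min()>132)   # walking up from near side
        v=cross(sat[:,u],128,range(v0+4,v0-5,-1))
        if v is not None: p.append((u,v))
    Pn=cast(s,p,.036); L,ap=line(Pn); x=L@n; t=(x-c[:2]@n)/(c[2]-.036)
    ax=x+.024*np.hypot(1,t); print(f,'near row',np.mean(p,0).round(1),'pin angle',np.degrees(ap).round(2),'to strip mm',((S-ax)*1000).round(1))
for f in sys.argv[1:]: pin(f)
E
python3 meas.py top0.png t1.png
```

```text
strip angle [10.17 10.08] width 19.1 centre line 0.6506
top0.png near row [281.5 286.8] pin angle 10.72 to strip mm 90.7
t1.png near row [281.5 253.2] pin angle 10.76 to strip mm 18.4
```

```bash
python3 go.py 0.572 0.3355 0.065
```

```text
t 12.2333 tcp [0.6343 0.0725 0.1981] F [ 0.3  0.3 -1.5] w 0.698
x_tool ang 9.42 tilt [-0.002 -1.     0.001]
shift [0.27   0.1325 0.0184]
```

```bash
python3 -m pendant '[{"translation":[0.03,0,0.005],"twist":-1,"grip":0.06},{"translation":[0.04,0,0.005],"twist":0,"grip":0.06},{"translation":[0.04,0,0.004],"twist":0,"grip":0.06},{"translation":[0.04,0,0],"twist":0,"grip":0.06},{"translation":[0.04,0,0],"twist":0,"grip":0.06},{"translation":[0.04,0,0],"twist":0,"grip":0.06},{"translation":[0.04,0,0],"twist":0,"grip":0.06},{"translation":[0,0,0],"twist":0,"grip":0.06},{"translation":[0,0.04,0],"twist":0,"grip":0.06},{"translation":[0,0.04,0],"twist":0,"grip":0.06},{"translation":[0,0.03,0],"twist":0,"grip":0.06},{"translation":[0,0,0],"twist":0,"grip":0.06}]'|grep ee_; python3 go.py 0.572 0.3355 0.065;python3 pin.py w10.png
```

```text
ee_pos: [0.565, 0.3396, 0.0811]
t 13.2333 tcp [0.565  0.3396 0.0811] F [-0.5 -1.  -0.8] w 0.702
x_tool ang 10.96 tilt [-0.004 -1.     0.011]
shift [-0.0053  0.0161 -0.0063]
t 13.2333 (row, to strip mm, ahead of tcp mm) (251.5, np.float64(17.7), np.float64(17.0)) (251.5, np.float64(18.2), np.float64(16.5)) (251.5, np.float64(18.6), np.float64(16.1)) F [-0.5 -1.  -0.8]
```

```bash
python3 -m pendant '[{"translation":[-0.004,0,0],"twist":0,"grip":0.06},{"translation":[0,0.006,0],"twist":0,"grip":0.06},{"translation":[0,0.006,0],"twist":0,"grip":0.06},{"translation":[0,0,0],"twist":0,"grip":0.06},{"translation":[0,0,0],"twist":0,"grip":0.06}]'|grep ee_; python3 go.py 0.572 0.3355 0.053; python3 pin.py w11.png
```

```text
ee_pos: [0.5706, 0.3372, 0.077]
t 13.7 tcp [0.5706 0.3372 0.077 ] F [-0.6  0.2 -0.1] w 0.705
x_tool ang 10.85 tilt [ 0.    -1.    -0.001]
shift [-0.002   0.024  -0.0011]
t 13.7 (row, to strip mm, ahead of tcp mm) (243.5, np.float64(18.0), np.float64(11.6)) (243.5, np.float64(18.4), np.float64(11.3)) (243.5, np.float64(18.7), np.float64(10.9)) F [-0.6  0.2 -0.1]
```

```bash
python3 -m pendant '[{"translation":[-0.002,0.008,0],"twist":0,"grip":0.06},{"translation":[0,0.007,0],"twist":0,"grip":0.06},{"translation":[0,0.005,0],"twist":0,"grip":0.06},{"translation":[0,0.002,0],"twist":0,"grip":0.06},{"translation":[0,0.0015,0],"twist":0,"grip":0.06},{"translation":[0,0,0],"twist":0,"grip":0.06},{"translation":[0,0,0],"twist":0,"grip":0.06}]'; python3 pin.py w12.png
```

```text
clock: 14.33
ee_pos: [0.5725, 0.3352, 0.0545]
tool_rot: [0.451, 0.546, -0.544, -0.45]
wrist_force: [-1.0, -2.2, 12.8]
width: 0.701
t 14.3333 (row, to strip mm, ahead of tcp mm) (255.5, np.float64(17.1), np.float64(11.0)) (255.5, np.float64(17.4), np.float64(10.6)) (255.5, np.float64(17.7), np.float64(10.4)) F [-1.  -2.2 12.8]
```

```bash
python3 -m pendant '[{"translation":[0,0,-0.002],"twist":0,"grip":0.06},{"translation":[0,0,-0.004],"twist":0,"grip":0.06},{"translation":[0,0,-0.005],"twist":0,"grip":0.06},{"translation":[0,0,-0.005],"twist":0,"grip":0.06},{"translation":[0,0,-0.005],"twist":0,"grip":0.06},{"translation":[0,0,-0.005],"twist":0,"grip":0.06},{"translation":[0,0,-0.004],"twist":0,"grip":0.06},{"translation":[0,0,-0.003],"twist":0,"grip":0.06},{"translation":[0,0,-0.002],"twist":0,"grip":0.06},{"translation":[0,0,-0.001],"twist":0,"grip":0.06},{"translation":[0,0,0],"twist":0,"grip":0.06},{"translation":[0,0,0],"twist":0,"grip":0.06}]'|grep ee_; python3 pin.py w13.png
python3 -m pendant '[{"translation":[0,-0.005,0],"twist":0,"grip":0.06},{"translation":[0,-0.03,0],"twist":0,"grip":0.06},{"translation":[0,-0.04,0],"twist":0,"grip":0.06},{"translation":[0,-0.04,0],"twist":0,"grip":0.06},{"translation":[-0.04,-0.03,0],"twist":0,"grip":0.06},{"translation":[-0.04,0,0],"twist":0,"grip":0.06},{"translation":[-0.04,0,0],"twist":0,"grip":0.06},{"translation":[-0.04,0,0],"twist":0,"grip":0.06},{"translation":[-0.04,0,0],"twist":0,"grip":0.06},{"translation":[-0.04,0,0],"twist":0,"grip":0.06},{"translation":[-0.03,0,0],"twist":0,"grip":0.06},{"translation":[0,0,0],"twist":0,"grip":0.06}]'|grep ee_; python3 top.py t2.png >/dev/null; python3 meas.py t1.png t2.png
```

```text
ee_pos: [0.6083, 0.342, 0.0548]
t 15.3833 (row, to strip mm, ahead of tcp mm) (218.5, np.float64(-1.4), np.float64(-7.0)) (218.5, np.float64(-1.2), np.float64(-7.2)) (218.5, np.float64(-0.8), np.float64(-7.5)) F [ 0.6 -2.2 12.8]
ee_pos: [0.6568, 0.0731, 0.1924]
strip angle [10.17 10.08] width 19.1 centre line 0.6506
t1.png near row [281.5 253.2] pin angle 10.76 to strip mm 18.4
t2.png near row [281.5 244.6] pin angle 10.81 to strip mm -0.3
```

View pics/c_t2.png

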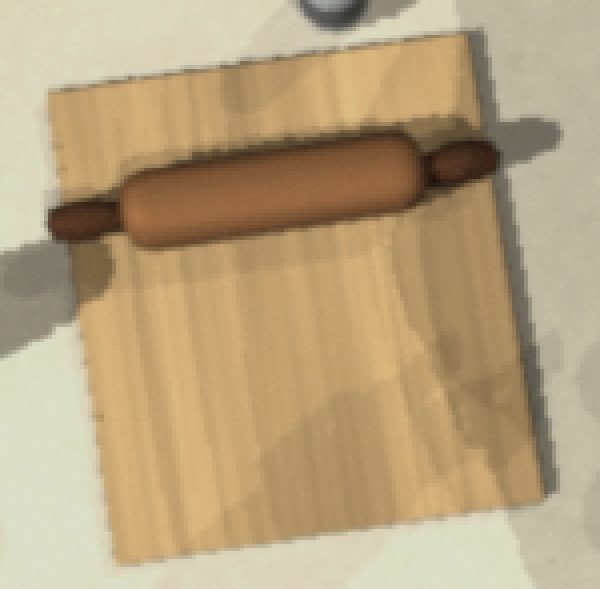

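The strip is now hidden under the barrel, and the pin is at −0.3 mm from its centre line. I'll check stillness and the bystanders, then hand in.

```bash
python3 -m pendant '[{"translation":[0,0,0],"twist":0,"grip":0.06},{"translation":[0,0,0],"twist":0,"grip":0.06},{"translation":[0,0,0],"twist":0,"grip":0.06},{"translation":[0,0,0],"twist":0,"grip":0.06},{"translation":[0,0,0],"twist":0,"grip":0.06},{"translation":[0,0,0],"twist":0,"grip":0.06}]'|grep clock
python3 - <<'E'
from h import *
s=snap('top','t3.png')['pixels'].astype(int); a=load('top0.png')['pixels'].astype(int)
for n,(u,v) in dict(shaker=(293,181),jar=(188,270)).items(): print(n,np.abs(s-a)[v-10:v+10,u-10:u+10].max(2).mean().round(1))
b=snap('scene','s3.png')['pixels'].astype(int); c=load('scene0.png')['pixels'].astype(int)
print('tumbler',np.abs(b-c)[330:380,275:305].max(2).mean().round(1))
E
python3 meas.py t3.png; python3 -c "from workcell import order; print(order.hand_in())"
```

```text
clock: 16.98
shaker 5.2
jar 5.0
tumbler 12.8
strip angle [10.17 10.08] width 19.1 centre line 0.6506
t3.png near row [281.5 244.6] pin angle 10.75 to strip mm -0.5
the job is handed in; nothing more can be done
None
```

The pin is rolled to the strip and the job is handed in at about 17 s. I used five short fingertip strokes on top of the pin, pressing with about 10–13 N and lifting between strokes.

- **Position:** the last overhead check put the pin's axis within 0.5 mm of the strip's centre line, on the far side. The wrist camera gave about 1.2 mm on the far side, within the 2 mm calibration.
- **Angle:** the pin lies about 0.6° off parallel to the strip, the same as at the start.
- **Lengthwise:** it sits roughly 3 mm off centre along the strip.
- **Stillness:** it stayed put for over half a second after I let go, changing only from -0.3 to -0.5 mm, within measuring noise.
- **Bystanders:** the image difference at the shaker and the jar was small (about 5 grey levels), so neither had moved. It was higher at the tumbler (12.8). That is probably the arm's shadow or the tumbler's transparency, since the fingers passed well above it, but I did not look at that picture to confirm.

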